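Clamp a loaded tube rack on the shaker

ROBOT

A 6-joint arm with a two-finger parallel gripper is mounted at the origin on a cart in front of the work surface, level with it; the furniture and walls round the work are solid. World frame = base frame: x ahead of the robot, y to its left, z up, the work surface at z = 0. Lengths are in m, angles in rad, forces in N, time in s.
With the tool pointing down it reaches from about 0.225 to 0.875 m from the base axis. Payload 3.4 kg.
Tool frame: the origin (TCP) lies midway between the tips of the shut fingers; the grasp point (between the pads) lies 19 mm behind it (manip.grasp_offset is the distance from the TCP to the grasp point, in m); x points along the fingers, y is the direction in which the jaws open and shut, and the axes are right-handed (so a half turn about x gives the same grasp; the last joint's range is limited). The gripper opens to 85 mm and grips with 20 to 120 N. Pads are 22 mm wide; open, the fingers measure 114 mm over their backs; the gripper's body (76 mm by 85 mm) begins 54 mm behind the grasp point. The pads swing forward as they close: fully open they stand 13 mm farther back than shut.
Start: joints at [1.188, 0.276, 1.505, -0, 1.361, -0.121], TCP at [0.149, 0.555, 0.231] pointing down, gripper open.
Joint ranges: [-2.89, 2.89], [-0.75, 2.08], [0.22, 2.7], [-1.18, 4.32], [0.11, 2.71], [-2.7, 2.7]. Speed limits (rad/s): [2.57, 2.57, 3.14, 3.14, 3.14, 3.14].

INTERFACE

Orientations are given as a unit quaternion [w, x, y, z].
In Python, from rig import manip gives the robot as it stands.
- The arm moves only by the shell command python3 -m creep 'ROWS' [OPENING] [FORCE]. ROWS is a JSON object of lists of equal length, an entry for each row: "delta_pos": the shift along the tool's x, y, z in cm, a list of three; "dr": the turn, a rotation vector about the tool's x, y, z in rad, a list of three. In form: {"delta_pos": [[dx, dy, dz], ...], "dr": [[rx, ry, rz], ...]}. A call has 1 to 10 rows; each row is the pose to reach, as a shift and turn from the pose commanded when the call began, along the tool's axes at that moment; what a row does not reach only later rows make up. A row lasts 1/10 s, in which the tool goes at most 50 mm and 8.59 degrees, less where a joint would pass 70% of its speed; a pose out of reach is approached as far as the arm can. A call with a gripper value outside its range is refused whole. OPENING is the opening, from -1 (shut) to 1 (fully open), set as the call begins (- or left out, the last holds). The fingers move at their own pace and stop on an object; FORCE is the grip in N (left out, the last holds). Time passes only in rows, so rows that repeat a pose let the fingers close. It gives the time, the measured TCP pose, the force and the opening at its end, in the units of the state.
- manip.get_state(): the state, without advancing time (a new reading comes with each control period).
- manip.get_image(name): name is "scene" or "top" or "wrist"; returns a dict with "pixels" (420x560x3 uint8, blue, green, red), "depth" (420x560 float32, m along the optical axis (not along the pixel's ray), 0 where there is no reading), "intrinsics" (3x3 intrinsics, pixels), "rvec" (rotation vector, rad) and "tvec" (3), from world to camera coordinates, as OpenCV has them. Camera axes: x right, y down, z forward; pixel columns grow to the right and rows downward; lengths in m; the calibration is good to about 2 mm. A picture is of the moment at which its call begins.
- manip.sign_off(): hands the job in, once; it reports no verdict.
The state is a dict: "clock": time; "qpos": joint angles; "qd": joint speeds; "effort": joint torques, N m; "position": TCP position; "ee_rot": TCP orientation; "contact_force": force on the tool from outside, world axes, zero at the start; "moment": the same for the moment, N m; "width": finger opening in m.
Only numpy, scipy, OpenCV 4.12 (cv2) and the standard library are available. Lean on these libraries where they do the work, as an engineer would, in place of code of your own. Each camera call takes 0.05 s, during which the arm holds its last target. There are 200 camera calls.

TASK

Carry the rack of small tubes, level, to the shaker and lay it flat in the nest between the stops on the deck, with the end that holds the tubes at the end marked by the black triangle. Then turn the black wing knob clockwise until it clicks over its high point and stays against its stop, so that the jaws hold the rack against the back stops. Leave the other things on the table where they are.

Things in the scene. Friction and masses are not known exactly. Their poses are not given: they have to be found in the camera images.
- rack: red moulded tube rack, 58 mm wide (its x), 222 mm long (its y), 31 mm high, about 0.15 kg; origin at the centre of its underside, z up. Five closed microtubes stand in its +y end and rise to 54 mm above its underside (from y = +50 mm outwards); the rest of its holes are empty. Grip it across its width at its middle, where both long sides are flat and 31 mm high.
- tube_end (a point): point on top of the rack, 75 mm from its middle towards the end that holds the tubes (31 mm above its underside)
- shaker: rack shaker: white housing with an aluminium deck, 182 mm deep (x), 256 mm long (y), deck 75 mm above the table; origin under its middle, x to its back, y towards the end with the black triangle. Fixed. The open nest is 67 mm wide and 234 mm long for a rack of 58 x 222 mm; the jaws push it the last millimetres to the back.
- nest (a point): point on the deck where the centre of the rack's underside lies when clamped; x to the back stops, y along the nest towards the black triangle, z up
- back_stops (a point): middle between the two back stops, at deck height, 29 mm behind (+x) the nest point, in the plane of their faces. Each is a sheet 26 mm high with a lip flared back to 36 mm, at y = 55 to 101 mm and y = -55 to -101 mm; the 110 mm between is free for a finger
- end_stop (a point): end stop by the triangle: face at y = +117 mm from the nest point, 16 mm high with a lip flared out to 26 mm; its twin stands at y = -117 mm
- jaws (a point): middle between the two jaw pads, at deck height, in the plane of their faces; moves with them: 38 mm in front (-x) of the nest point when the knob is open. Pads 22 mm high with lips flared to 30 mm, at y = 61 to 95 mm and y = -61 to -95 mm; between them only a flat 4 mm steel bar, free for a finger
- index_mark (a point): black triangle (28 mm) flat on the deck, at the +y end of the shaker, in front of the nest and pointing at it
- knob_grip (a point): centre of the wing of the black clamp knob, on its vertical axis 95 mm in front (-x) of the nest point, 41 mm above the deck; turns with the knob: its y runs along the wing, its x across it. The wing is 72 mm long, 16 mm thick and 30 mm high (24 to 54 mm above the deck); the disc below it is 48 mm wide. With the knob open (0) the wing lies along the nest (along y of nest).
- shaker_knob (a joint): angle of the clamp knob: 0 = open, grows clockwise seen from above, 1.3 = locked against its stop. It drives the jaws through an over-centre link: with a rack in the nest the springs push back (up to about 0.2 N m) from 0.5 to the dead centre at 1.02, beyond it they snap it on to 1.3 and hold it there.
- petri: bystander: petri dish, 59 mm across, 15 mm high, behind the rack; origin under its middle
- marker: bystander: marker pen, 135 mm long, front left; origin under its middle
- pipette: bystander: pipette, 216 mm long, lying front left; origin under its middle
- bottle: bystander: media bottle, 56 mm across, 119 mm high, at the back; origin under its middle

How it is judged:
By the outcome, as a careful person would: the job done as asked, in the order asked, and still so for the second after the job is handed in, with the robot touching nothing.
It also fails if it takes over 51 s, if anything falls off the work surface, if the arm or the gripper's body presses on something with over 40 N, if the wrist force passes 120 N, or if a joint passes its speed limit or range.

## Working session

There is one attempt and no reset: what is moved stays moved. The work goes in short steps, Python scripts to look and compute and a shell command to move; the robot and the scene stay as the last step left them, time stands still between calls to the robot, and variables do not carry over. Pictures are saved under pics/ and viewed, about 8 in all and at most 12, crops included, and the job is handed in when it is done.

```bash
ls; mkdir -p pics
python3 - <<'E'
from rig import manip
import cv2,numpy as np
s=manip.get_state(); print({k:np.round(v,3).tolist() for k,v in s.items()}, manip.grasp_offset)
for n in("top","scene"):
    d=manip.get_image(n); np.savez(f"pics/{n}0.npz",**d); cv2.imwrite(f"pics/{n}0.png",d["pixels"]); print(n,d["intrinsics"].round(1).tolist(),d["rvec"],d["tvec"])
E
```

```text
pics
{'clock': 0.0, 'qpos': [1.188, 0.277, 1.506, 0.0, 1.361, -0.121], 'qd': [-0.0, -0.001, 0.002, 0.001, -0.001, -0.0], 'effort': [-0.003, -41.677, -24.581, -0.0, 0.01, -0.0], 'position': [0.149, 0.555, 0.23], 'ee_rot': [0.701, 0.092, 0.701, -0.093], 'contact_force': [0.319, -0.145, -0.582], 'moment': [0.058, 0.021, 0.015], 'width': 0.085} 0.0187
top [[406.8, 0.0, 280.8], [0.0, 406.8, 215.1], [0.0, 0.0, 1.0]] [ 2.15507445 -2.18608584  0.09549931] [0.11348696 0.56842782 1.07824677]
scene [[474.6, 0.0, 284.6], [0.0, 474.6, 217.3], [0.0, 0.0, 1.0]] [ 1.99770033 -0.68529128  0.38207858] [-0.37890967  0.31236142  1.14348276]
```

View pics/top0.png

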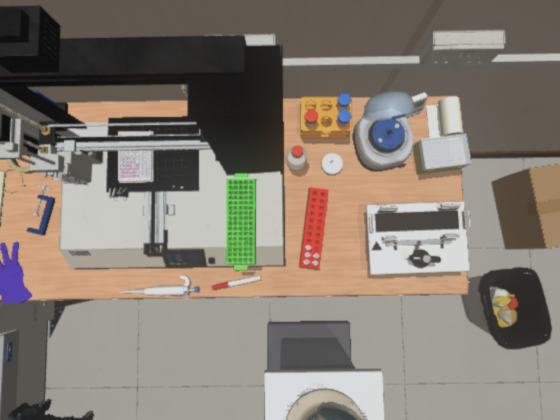

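View pics/scene0.png

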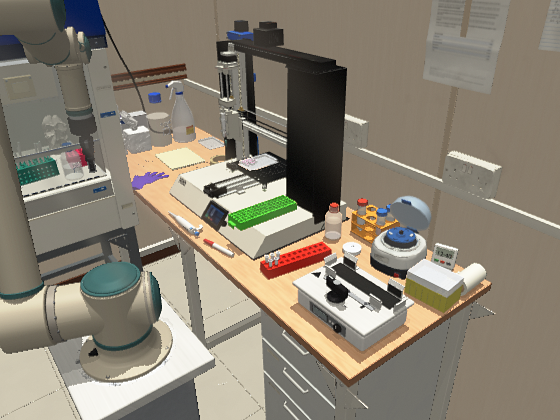

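Top view: red rack at (314,229), tubes at its near end (312,257); shaker at (415,240), triangle at about (376,246), black knob at (424,258). The scene view agrees. Next I'll measure both and zoom in on the shaker.

```bash
cat > h.py <<'E'
import numpy as np,cv2
from scipy.spatial.transform import Rotation as R
def cloud(d):
    K=d["intrinsics"];v,u=np.mgrid[:420,:560];z=d["depth"]
    p=np.stack([(u-K[0,2])/K[0,0]*z,(v-K[1,2])/K[1,1]*z,z],-1)
    M=cv2.Rodrigues(d["rvec"])[0]
    return (p-d["tvec"].ravel())@M
def plane(d,uv,h):
    K=d["intrinsics"];M=cv2.Rodrigues(d["rvec"])[0];c=-M.T@d["tvec"].ravel()
    uv=np.atleast_2d(uv).astype(float);r=np.c_[(uv-K[[0,1],2])/K[[0,1],[0,1]],np.ones(len(uv))]@M
    return c+r*((h-c[2])/r[:,2])[:,None]
E
python3 - <<'E'
from h import *
d=dict(np.load("pics/top0.npz"));P=cloud(d);hsv=cv2.cvtColor(d["pixels"],cv2.COLOR_BGR2HSV)
m=((hsv[...,0]<8)|(hsv[...,0]>172))&(hsv[...,1]>140)&(hsv[...,2]>60)
roi=np.zeros_like(m);roi[183:280,295:335]=1
m=(m&roi).astype(np.uint8)
m=cv2.morphologyEx(m,cv2.MORPH_CLOSE,np.ones((9,9),np.uint8))
c=max(cv2.findContours(m,0,2)[0],key=cv2.contourArea)
q=plane(d,c[:,0],.031)
print("rack",cv2.minAreaRect((q[:,:2]*1000).astype(np.float32)), cv2.boxPoints(cv2.minAreaRect((q[:,:2]*1000).astype(np.float32))).round())
z=P[...,2]; print("rack z",np.percentile(z[m>0],[5,50,95]))
# shaker
roi=(slice(195,285),slice(355,480))
s=P[roi]; dk=np.abs(s[...,2]-.075)<.006
pts=s[dk][:,:2]*1000; print("deck",len(pts),cv2.minAreaRect(pts.astype(np.float32)),np.median(s[dk][:,2]))
dark=(d["pixels"][roi].max(-1)<60)
n,l,st,ce=cv2.connectedComponentsWithStats(dark.astype(np.uint8))
for i in range(1,n):
    if st[i,4]>8: print(st[i],ce[i]+[355,195],np.median(s[l==i],0).round(3))
cr=d["pixels"][190:285,350:480]; cv2.imwrite("pics/crop0.png",cv2.resize(cr,None,fx=6,fy=6,interpolation=cv2.INTER_CUBIC))
E
```

```text
rack ((535.2319946289062, 16.28253173828125), (52.74313735961914, 216.43951416015625), 81.78470611572266) [[424.   6.]
 [639. -25.]
 [646.  27.]
 [432.  58.]]
rack z [0.01531978 0.03043338 0.05078689]
deck 6097 ((502.45233154296875, -245.81130981445312), (181.95529174804688, 257.051025390625), 1.2797211408615112) 0.07477650257909106
```

View pics/crop0.png

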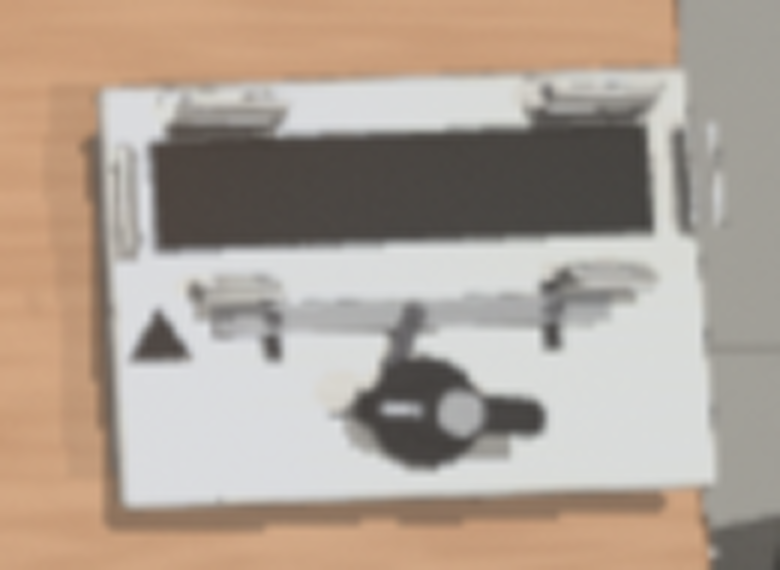

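Crop: triangle at full-image px (376,247), dark mat of the nest with corners about (375.5,214), (457.5,211), (459,228.5) and (376.5,231.5), silver knob cap (426.7,258.7). Back stops are at the top and jaws below. The shaker's +y is roughly world +y.

Run:
```python
from h import *
from rig import manip
d=dict(np.load("pics/top0.npz"));P=cloud(d)
mat=plane(d,np.array([[153,145],[645,125],[655,232],[160,250]])/6+[350-.4,190-.4],.075);print("mat",mat.round(4).tolist(),mat.mean(0))
e=(mat[0]+mat[3]-mat[1]-mat[2])/2; print("mat yaw",np.degrees(np.arctan2(-e[0],e[1])), np.linalg.norm(e))
print("tri",plane(d,np.array([[160,340]])/6+[349.6,189.6],.075),"knob",plane(d,np.array([[460,412]])/6+[349.6,189.6],.131))
a=np.radians(1.28);X=np.array([np.cos(a),np.sin(a),0]);Y=np.array([-np.sin(a),np.cos(a),0]);o=np.array([.5025,-.2458,0])
s=P[195:285,355:480].reshape(-1,3);L=np.c_[(s-o)@X,(s-o)@Y,s[:,2]]*1000
for nm,c in dict(high=(L[:,2]>84)&(L[:,2]<140)).items():
    for q in (((L[:,0]>20)&(abs(L[:,1])<108)&(L[:,1]>0)),((L[:,0]>20)&(L[:,1]>-108)&(L[:,1]<0)),L[:,1]>112,L[:,1]<-112,(L[:,0]<10)&(abs(L[:,1])>55),(L[:,0]<-30)&(abs(L[:,1])<50)):
        w=L[c&q]; 
        if len(w): print(len(w),np.percentile(w,[2,25,50,75,98],axis=0).round(0).tolist())
s=manip.get_state();M=R.from_quat(s["ee_rot"],scalar_first=True).as_matrix();print(M.round(3))
```

```text
mat [[0.5654, -0.1398, 0.075], [0.571, -0.3525, 0.075], [0.5247, -0.3543, 0.075], [0.5199, -0.1412, 0.075]] [ 0.54525941 -0.24692042  0.075     ]
mat yaw 1.3834984315850014 0.2129550321172559
tri [[ 0.48129436 -0.13978073  0.075     ]] knob [[ 0.44972237 -0.24733099  0.131     ]]
95 [[68.0, 57.0, 86.0], [71.0, 68.0, 100.0], [73.0, 80.0, 106.0], [76.0, 92.0, 109.0], [79.0, 101.0, 113.0]]
97 [[68.0, -99.0, 87.0], [70.0, -90.0, 101.0], [73.0, -77.0, 105.0], [76.0, -64.0, 108.0], [79.0, -56.0, 113.0]]
48 [[20.0, 117.0, 91.0], [29.0, 120.0, 96.0], [39.0, 122.0, 99.0], [50.0, 124.0, 101.0], [61.0, 125.0, 103.0]]
111 [[21.0, -127.0, 84.0], [31.0, -123.0, 91.0], [41.0, -120.0, 95.0], [51.0, -118.0, 99.0], [62.0, -116.0, 103.0]]
118 [[-5.0, -93.0, 88.0], [-3.0, -76.0, 98.0], [-0.0, -61.0, 102.0], [3.0, 78.0, 105.0], [5.0, 94.0, 108.0]]
362 [[-75.0, -31.0, 86.0], [-62.0, -10.0, 92.0], [-54.0, 3.0, 125.0], [-47.0, 15.0, 128.0], [-33.0, 35.0, 132.0]]
[[-0.001  0.259  0.966]
 [-0.002  0.966 -0.259]
 [-1.    -0.002 -0.   ]]
```

```bash
python3 -m creep '{"delta_pos":[[0,-1,1.2],[0,-3,3.6],[0,-5.5,6.7],[0,-8,9.7],[0,-10.5,12.8],[0,-13,15.8],[0,-15.5,18.9],[0,-18,21.9],[0,-20.5,25],[0,-23,28]],"dr":[[0,0,0],[0,0,0],[0,0,0],[0,0,0],[0,0,0],[0,0,0],[0,0,0],[0,0,0],[0,0,0],[0,0,0]]}' 1 40
python3 -m creep '{"delta_pos":[[0,-2.5,3],[0,-5,6.1],[0,-7.5,9.1],[0,-10,12.2],[0,-12.5,15.2],[0,-15,18.2],[0,-17,20.6],[0,-18.5,22.5],[0,-19.1,23.2],[0,-19.1,23.2]],"dr":[[-0.01,0,0],[-0.03,0,0],[-0.05,0,0],[-0.07,0,0],[-0.09,0,0],[-0.1,0,0],[-0.11,0,0],[-0.119,0,0],[-0.119,0,0],[-0.119,0,0]]}'
python3 - <<'E'
from h import *
from rig import manip
d=manip.get_image("wrist");np.savez("pics/w1.npz",**d);cv2.imwrite("pics/w1.png",d["pixels"]);s=manip.get_state();print(s["position"],s["clock"],s["qpos"])
print(R.from_quat(s["ee_rot"],scalar_first=True).as_matrix().round(3))
hsv=cv2.cvtColor(d["pixels"],cv2.COLOR_BGR2HSV);P=cloud(d)
m=((hsv[...,0]<8)|(hsv[...,0]>172))&(hsv[...,1]>140)&(hsv[...,2]>60)&(P[...,2]<.06)&(d["depth"]>0)
m=cv2.morphologyEx(m.astype(np.uint8),cv2.MORPH_CLOSE,np.ones((9,9)))
c=max(cv2.findContours(m,0,2)[0],key=cv2.contourArea)
t=P[(m>0)&(abs(P[...,2]-.031)<.004)]; print(len(t),cv2.minAreaRect((t[:,:2]*1000).astype(np.float32)))
E
```

```text
clock: 1.1
position: [0.3601, 0.2583, 0.2313]
ee_rot: [0.701, 0.092, 0.701, -0.093]
contact_force: [0.5, 0.4, 0.1]
width: 0.0858
clock: 2.1
position: [0.5342, 0.0151, 0.2309]
ee_rot: [0.705, 0.051, 0.706, -0.051]
contact_force: [-0.9, -0.1, 0.1]
width: 0.0856
[0.53353035 0.01616858 0.23099244] 2.15 [-1.00508482e-01  2.14795723e-01  1.59036215e+00  6.23302961e-04
  1.33798729e+00 -1.52749443e+00]
[[-0.001  0.143  0.99 ]
 [ 0.001  0.99  -0.143]
 [-1.     0.001 -0.002]]
9989 ((536.2891235351562, 18.197860717773438), (51.732852935791016, 216.42100524902344), 81.79024505615234)
```

View pics/w1.png

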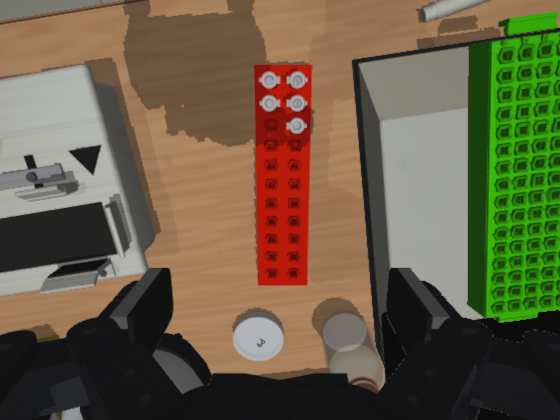

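The wrist view shows the rack clear, at px (255–311, 65–285), with its tubes at the robot end. The fingers are aligned with it and the neighbours are far enough away. I'll descend and grip.

```bash
python3 -m creep '{"delta_pos":[[1,0.24,0.25],[3.5,0.24,0.25],[6.5,0.24,0.25],[9.5,0.24,0.25],[12.5,0.24,0.25],[15.5,0.24,0.25],[18.5,0.24,0.25],[20.8,0.24,0.25],[22.2,0.24,0.25],[22.8,0.24,0.25]],"dr":[[0,0,0],[0,0,0],[0,0,0],[0,0,0],[0,0,0],[0,0,0],[0,0,0],[0,0,0],[0,0,0],[0,0,0]]}' 1 40
python3 -m creep '{"delta_pos":[[0,0,0],[0,0,0],[0,0,0],[0,0,0],[0,0,0],[0,0,0],[0,0,0],[0,0,0]],"dr":[[0,0,0],[0,0,0],[0,0,0],[0,0,0],[0,0,0],[0,0,0],[0,0,0],[0,0,0]]}' -1 40
```

```text
clock: 3.15
position: [0.5351, 0.0198, 0.0015]
ee_rot: [0.704, 0.05, 0.707, -0.05]
contact_force: [0.2, -0.8, -0.2]
width: 0.0857
clock: 3.95
position: [0.538, 0.0184, 0.0042]
ee_rot: [0.706, 0.051, 0.705, -0.05]
contact_force: [0.1, 0.6, 6.1]
width: 0.0567
```

```bash
python3 -m creep '{"delta_pos":[[-0.3,0,0],[-1.2,0,0],[-3,0,0],[-5.5,0,0],[-8.5,0,0],[-11.5,0,0],[-14,0,0],[-16.5,0,0],[-18,0,0],[-18.5,0,0]],"dr":[[0,0,0],[0,0,0],[0,0,0],[0,0,0],[0,0,0],[0,0,0],[0,0,0],[0,0,0],[0,0,0],[0,0,0]]}'
python3 -m creep '{"delta_pos":[[0,-0.5,0.1],[0,-1.6,0.2],[0,-3.2,0.5],[0,-5,0.7],[0,-6.8,1],[0,-8.6,1.2],[0,-10.4,1.5],[0,-11.8,1.7],[0,-12.7,1.9],[0,-13,1.9]],"dr":[[0.03,0,0],[0.09,0,0],[0.18,0,0],[0.28,0,0],[0.38,0,0],[0.48,0,0],[0.58,0,0],[0.66,0,0],[0.7,0,0],[0.7,0,0]]}'
python3 - <<'E'
from h import *
from rig import manip
s=manip.get_state();print(s["position"],s["width"],s["qpos"].round(2) if hasattr(s["qpos"],"round") else s["qpos"]);print(R.from_quat(s["ee_rot"],scalar_first=True).as_matrix().round(3))
E
```

```text
clock: 4.95
position: [0.538, 0.0181, 0.1905]
ee_rot: [0.707, 0.05, 0.704, -0.051]
contact_force: [-0.3, 0.2, -1.6]
width: 0.0572
clock: 5.95
position: [0.5371, -0.114, 0.1872]
ee_rot: [0.644, 0.29, 0.646, -0.29]
contact_force: [0.3, 0.4, -1.6]
width: 0.0573
[ 0.53706244 -0.11397528  0.18716231] 0.05731286487953058 [-0.34  0.27  1.63 -0.    1.25 -1.06]
[[-0.002  0.747  0.664]
 [ 0.001  0.664 -0.747]
 [-1.    -0.001 -0.002]]
```

```bash
python3 -m creep '{"delta_pos":[[0,-0.4,0.5],[0,-1.2,1.4],[0,-2.3,2.7],[0,-3.5,4],[0,-4.7,5.4],[0,-5.9,6.8],[0,-7,8.1],[0,-7.9,9.2],[0,-8.5,9.9],[0,-8.5,9.9]],"dr":[[0.03,0,0],[0.09,0,0],[0.18,0,0],[0.28,0,0],[0.38,0,0],[0.48,0,0],[0.58,0,0],[0.66,0,0],[0.704,0,0],[0.704,0,0]]}'
python3 -m creep '{"delta_pos":[[0,0,0]],"dr":[[0,0,0]]}'
cat > look.py <<'E'
from h import *
from rig import manip
import sys
k=sys.argv[1]
s=manip.get_state();p=np.array(s["position"]);M=R.from_quat(s["ee_rot"],scalar_first=True).as_matrix()
print(p.round(4),s["width"],M.round(3).tolist(),s["clock"])
for n in("wrist","top","scene"):
    d=manip.get_image(n);np.savez(f"pics/{n}{k}.npz",**d);cv2.imwrite(f"pics/{n}{k}.png",d["pixels"])
    hsv=cv2.cvtColor(d["pixels"],cv2.COLOR_BGR2HSV);P=cloud(d)
    h=p[2]-.0035+.031
    m=((hsv[...,0]<8)|(hsv[...,0]>172))&(hsv[...,1]>140)&(abs(P[...,2]-h)<.006)&(d["depth"]>0)&(np.hypot(P[...,0]-p[0],P[...,1]-p[1])<.16)
    t=P[m]
    if len(t)>50: print(n,len(t),cv2.minAreaRect((t[:,:2]*1000).astype(np.float32)),np.median(t[:,2]).round(4), "slopes",np.linalg.lstsq(np.c_[t[:,:2],np.ones(len(t))],t[:,2],rcond=None)[0].round(3))
E
python3 look.py 2
```

```text
clock: 6.95
position: [0.54, -0.2444, 0.188]
ee_rot: [0.506, 0.494, 0.506, -0.494]
contact_force: [-0.5, 0.7, -1.1]
width: 0.057
clock: 7.05
position: [0.5398, -0.243, 0.188]
ee_rot: [0.506, 0.494, 0.507, -0.494]
contact_force: [0.3, 0.4, -1.5]
width: 0.0574
[ 0.5398 -0.243   0.188 ] 0.057356183103775375 [[-0.001, 1.0, 0.025], [0.001, 0.025, -1.0], [-1.0, -0.001, -0.001]] 7.05
wrist 45194 ((538.9149169921875, -209.38665771484375), (51.74675369262695, 131.03875732421875), 1.4102144241333008) 0.215 slopes [-0.     0.003  0.216]
top 796 ((537.218994140625, -190.77908325195312), (51.05484390258789, 114.15250396728516), 1.7574002742767334) 0.2147 slopes [-0.002 -0.     0.215]
scene 868 ((539.8788452148438, -241.525390625), (60.87853240966797, 220.80352783203125), 1.2182586193084717) 0.2155 slopes [0.031 0.002 0.199]
```

View pics/wrist2.png

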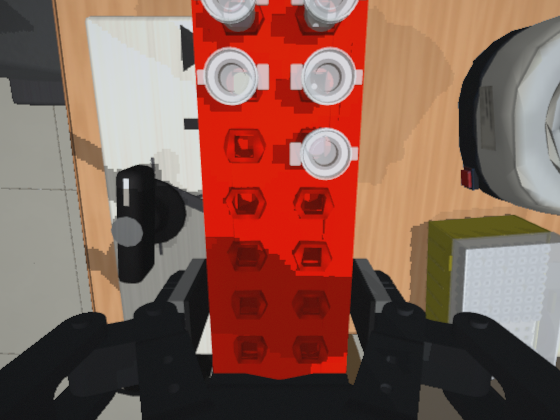

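Run:
```python
from h import *
d=dict(np.load("pics/wrist2.npz"));P=cloud(d)
print("cap",P[231,127],plane(d,[[127,231]],.131))
# deck left edge + knob wing
z=P[...,2];w=P[(abs(z-.129)<.004)&(P[...,0]<.5)];print(len(w),cv2.minAreaRect((w[:,:2]*1000).astype(np.float32)))
d=dict(np.load("pics/scene2.npz"));P=cloud(d);z=P[...,2]
a=np.radians(1.3);X=np.array([np.cos(a),np.sin(a),0]);Y=np.array([-np.sin(a),np.cos(a),0]);o=np.array([.5025,-.2458,0])
L=np.stack([(P-o)@X,(P-o)@Y,z],-1)*1000;L=L.reshape(-1,3)
for nm,q in dict(back=(L[:,0]>60)&(L[:,0]<85)&(abs(L[:,1])<105)&(L[:,2]>82)&(L[:,2]<98),end=(abs(L[:,1])>110)&(abs(L[:,1])<135)&(L[:,2]>80)&(L[:,2]<90)).items():
    w=L[q]
    for sgn in(1,-1):
        v=w[w[:,1]*sgn>0]; print(nm,sgn,len(v),np.percentile(v,[5,50,95],axis=0).round(1).tolist() if len(v) else '')
```

```text
cap [ 0.4502903  -0.24554259  0.13018141] [[ 0.45064832 -0.24525155  0.131     ]]
2903 ((449.67413330078125, -245.77076721191406), (70.33821105957031, 18.60064125061035), 83.7576675415039)
back 1 68 [[65.9, 57.0, 82.8], [69.0, 77.7, 90.3], [71.9, 97.9, 97.0]]
back -1 85 [[66.8, -98.1, 82.5], [69.3, -79.8, 90.2], [72.5, -58.3, 96.9]]
end 1 78 [[23.0, 111.7, 80.5], [236.2, 119.1, 84.0], [277.7, 132.5, 89.5]]
end -1 65 [[18.5, -133.6, 80.6], [56.3, -119.8, 85.1], [408.9, -113.6, 89.1]]
```

```bash
python3 -m creep '{"delta_pos":[[0.5,0,0.3],[1.5,0,0.3],[3,0,0.3],[4.5,0,0.3],[5.8,0,0.3],[6.5,0,0.3],[6.5,0,0.3]],"dr":[[0,0,0],[0,0,0],[0,0,0],[0,0,0],[0,0,0],[0,0,0],[0,0,0]]}'
python3 look.py 3
python3 - <<'E'
import cv2
a=cv2.imread("pics/top3.png")[190:285,350:480];b=cv2.imread("pics/scene3.png")[250:360,280:420]
a=cv2.resize(a,(560,409),interpolation=2)
cv2.imwrite("pics/c3.png",cv2.resize(b,None,fx=5,fy=5,interpolation=2))
E
```

```text
clock: 7.9
position: [0.5393, -0.2461, 0.1218]
ee_rot: [0.505, 0.494, 0.507, -0.494]
contact_force: [1.2, -0.1, -0.9]
width: 0.0571
[ 0.5393 -0.2461  0.1218] 0.05712611729525439 [[-0.002, 1.0, 0.024], [0.002, 0.024, -1.0], [-1.0, -0.002, -0.002]] 7.9
wrist 45127 ((538.4633178710938, -212.44342041015625), (51.37199401855469, 131.1215362548828), 1.4118523597717285) 0.1488 slopes [-0.002  0.004  0.151]
top 678 ((537.6143798828125, -193.06784057617188), (51.29929733276367, 111.654052734375), 1.422492504119873) 0.1492 slopes [-0.003 -0.001  0.15 ]
scene 879 ((532.1705932617188, -245.56845092773438), (74.38384246826172, 222.15419006347656), 9.8367919921875) 0.1508 slopes [0.04  0.001 0.13 ]
```

View pics/c3.png

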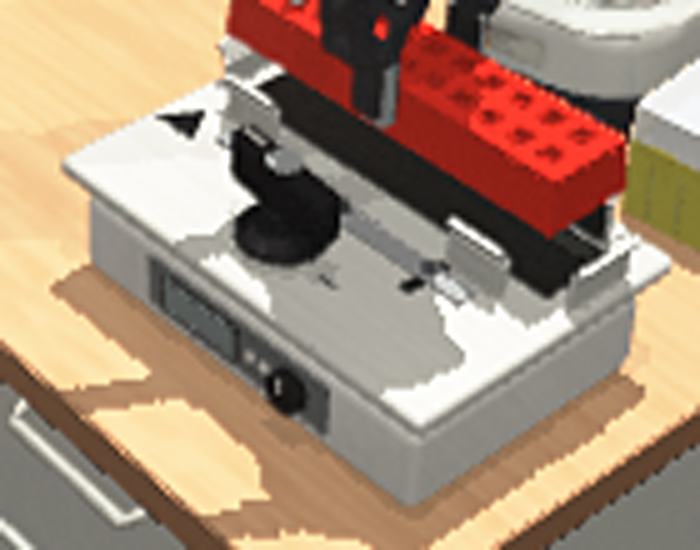

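The scene crop shows the rack level above the nest, its tubes towards the triangle at crop (185,122), and both ends inside the end stops. I'll lower it.

```bash
python3 -m creep '{"delta_pos":[[0,0.1,0],[0.5,0.1,0],[1.1,0.1,0],[1.7,0.1,0],[2.3,0.1,0],[2.9,0.1,0],[3.4,0.1,0],[3.8,0.1,0],[4.0,0.1,0],[4.0,0.1,0]],"dr":[[0,0,0],[0,0,0],[0,0,0],[0,0,0],[0,0,0],[0,0,0],[0,0,0],[0,0,0],[0,0,0],[0,0,0]]}'
python3 look.py 4;python3 - <<'E'
import cv2
b=cv2.imread("pics/scene4.png")[250:360,280:420]
cv2.imwrite("pics/c4.png",cv2.resize(b,None,fx=5,fy=5,interpolation=2))
E
```

```text
clock: 9.05
position: [0.5409, -0.2464, 0.0829]
ee_rot: [0.506, 0.494, 0.506, -0.494]
contact_force: [-0.1, 0.3, -0.9]
width: 0.0569
[ 0.5409 -0.2464  0.0829] 0.056944206947323744 [[-0.0, 1.0, 0.024], [0.0, 0.024, -1.0], [-1.0, -0.0, -0.0]] 9.05
wrist 45146 ((540.1046752929688, -212.83657836914062), (51.61541748046875, 130.8297119140625), 1.4235390424728394) 0.1099 slopes [-0.     0.002  0.111]
top 615 ((538.6276245117188, -192.3620147705078), (51.488712310791016, 110.14478302001953), 1.1953771114349365) 0.1097 slopes [-0.007 -0.003  0.113]
scene 857 ((541.0928955078125, -246.51162719726562), (62.108795166015625, 219.9921112060547), 1.8085973262786865) 0.1107 slopes [0.025 0.003 0.098]
```

View pics/c4.png

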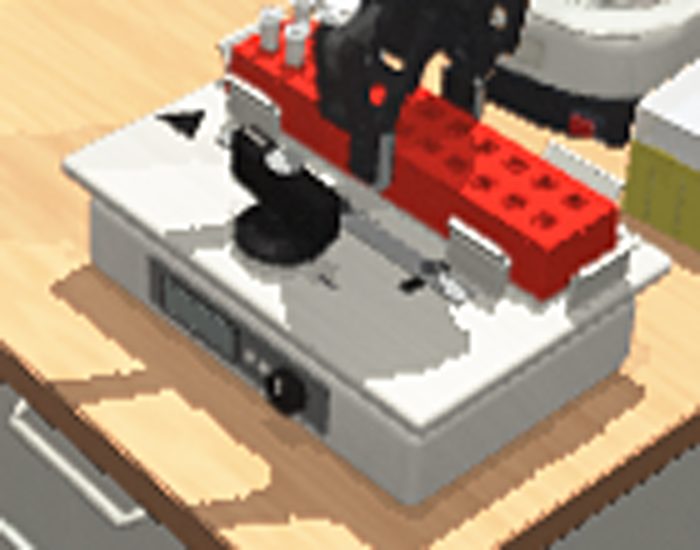

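Rack sits inside all the stops in the crop, its underside still about 4 mm above the deck. I'll lower it to touch, then release.

```bash
python3 -m creep '{"delta_pos":[[0.15,0,0],[0.3,0,0],[0.4,0,0],[0.4,0,0],[0.4,0,0]],"dr":[[0,0,0],[0,0,0],[0,0,0],[0,0,0],[0,0,0]]}'
```

```text
clock: 9.7
position: [0.541, -0.2465, 0.0793]
ee_rot: [0.506, 0.494, 0.506, -0.494]
contact_force: [-0.3, 0.0, -1.2]
width: 0.0569
```

```bash
python3 -m creep '{"delta_pos":[[0.05,0,0],[0.1,0,0],[0.1,0,0]],"dr":[[0,0,0],[0,0,0],[0,0,0]]}'
python3 -m creep '{"delta_pos":[[0,0,0],[0,0,0],[0,0,0],[0,0,0],[0,0,0],[0,0,0]],"dr":[[0,0,0],[0,0,0],[0,0,0],[0,0,0],[0,0,0],[0,0,0]]}' 0.9 20
python3 -m creep '{"delta_pos":[[-0.3,0,0],[-1,0,0],[-2.2,0,0],[-4,0,0],[-6,0,0],[-8,0,0],[-10,0,0],[-12,0,0],[-13,0,0],[-13,0,0]],"dr":[[0,0,0],[0,0,0],[0,0,0],[0,0,0],[0,0,0],[0,0,0],[0,0,0],[0,0,0],[0,0,0],[0,0,0]]}'
python3 - <<'E'
from h import *
from rig import manip
s=manip.get_state();print(np.round(s["position"],4),R.from_quat(s["ee_rot"],scalar_first=True).as_matrix().round(3).tolist())
d=manip.get_image("wrist");np.savez("pics/w5.npz",**d);cv2.imwrite("pics/w5.png",d["pixels"])
t=manip.get_image("top");np.savez("pics/t5.npz",**t)
for d in(d,t):
    hsv=cv2.cvtColor(d["pixels"],cv2.COLOR_BGR2HSV);P=cloud(d)
    m=((hsv[...,0]<8)|(hsv[...,0]>172))&(hsv[...,1]>140)&(abs(P[...,2]-.106)<.005)&(P[...,1]<-.1);q=P[m]
    print(len(q),cv2.minAreaRect((q[:,:2]*1000).astype(np.float32)),np.median(q[:,2]))
    w=P[(abs(P[...,2]-.129)<.004)&(P[...,0]<.5)&(P[...,0]>.4)&(abs(P[...,1]+.245)<.06)];print(len(w),cv2.minAreaRect((w[:,:2]*1000).astype(np.float32)))
E
```

```text
clock: 10.0
position: [0.5411, -0.2465, 0.0792]
ee_rot: [0.506, 0.494, 0.506, -0.494]
contact_force: [-1.3, 1.4, 4.9]
width: 0.0568
clock: 10.6
position: [0.5411, -0.2465, 0.0782]
ee_rot: [0.506, 0.494, 0.506, -0.494]
contact_force: [-0.4, 0.3, 0.8]
width: 0.081
clock: 11.6
position: [0.542, -0.2471, 0.2106]
ee_rot: [0.507, 0.494, 0.504, -0.494]
contact_force: [0.4, -0.2, -0.3]
width: 0.0812
[ 0.542  -0.2471  0.2106] [[0.004, 1.0, 0.024], [-0.002, 0.024, -1.0], [-1.0, 0.004, 0.002]]
18112 ((541.154541015625, -245.23684692382812), (51.82209014892578, 216.30917358398438), 1.4487268924713135) 0.10623489395905023
2460 ((449.9848327636719, -245.96038818359375), (71.01700592041016, 18.843955993652344), 88.99971771240234)
1012 ((538.95263671875, -221.6365203857422), (51.130859375, 168.29107666015625), 0.7835004329681396) 0.1056877631441942
162 ((449.1235046386719, -246.94595336914062), (70.12905883789062, 16.999799728393555), 89.14579772949219)
```

View pics/w5.png

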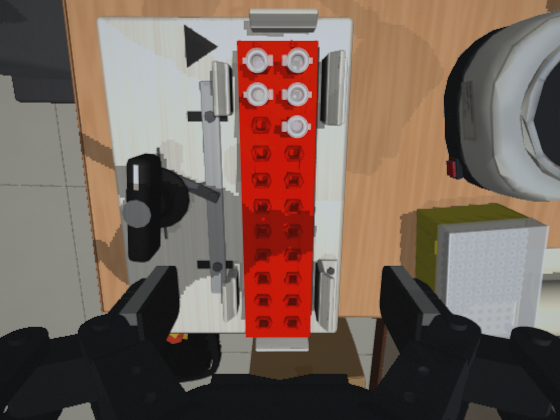

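The rack lies flat in the nest (wrist view px (238–318, 40–337), top at 106 mm), with the tubes at the triangle (200,45). The knob's wing lies along y, cap at (137,215). Now to the knob.

```bash
python3 -m creep '{"delta_pos":[[0,-0.6,0],[0,-2,-0.1],[0,-3.8,-0.1],[0,-5.6,-0.2],[0,-7.4,-0.2],[0,-8.7,-0.3],[0,-9.2,-0.3],[0,-9.2,-0.3],[0,-9.2,-0.3]],"dr":[[0,0,0],[0,0,0],[0,0,0],[0,0,0],[0,0,0],[0,0,0],[0,0,0],[0,0,0],[0,0,0]]}' -0.05 20
python3 -m creep '{"delta_pos":[[0.5,0,0],[1.5,0,0],[3,0,0],[4.5,0,0],[6,0,0],[7.5,0,0],[8.7,0,0],[9.5,0,0],[9.8,0,0],[9.8,0,0]],"dr":[[0,0,0],[0,0,0],[0,0,0],[0,0,0],[0,0,0],[0,0,0],[0,0,0],[0,0,0],[0,0,0],[0,0,0]]}'
python3 - <<'E'
from h import *
from rig import manip
s=manip.get_state();print(np.round(s["position"],4),R.from_quat(s["ee_rot"],scalar_first=True).as_matrix().round(3).tolist(),np.round(s["qpos"],2))
E
```

```text
clock: 12.6
position: [0.4494, -0.2459, 0.2083]
ee_rot: [0.506, 0.494, 0.506, -0.494]
contact_force: [0.5, 0.8, -0.5]
width: 0.0402
clock: 13.6
position: [0.449, -0.2457, 0.1099]
ee_rot: [0.506, 0.494, 0.506, -0.494]
contact_force: [0.4, 0.4, -1.1]
width: 0.0406
[ 0.449  -0.2457  0.1099] [[-0.0, 1.0, 0.024], [0.0, 0.024, -1.0], [-1.0, -0.0, -0.0]] [-0.64  0.28  1.82  0.    1.04 -0.66]
```

```bash
python3 -m creep '{"delta_pos":[[0.2,0.05,0.05],[0.5,0.05,0.05],[0.5,0.05,0.05]],"dr":[[0,0,0],[0,0,0],[0,0,0]]}'
python3 -m creep '{"delta_pos":[[0,0,0],[0,0,0],[0,0,0],[0,0,0],[0,0,0],[0,0,0]],"dr":[[0,0,0],[0,0,0],[0,0,0],[0,0,0],[0,0,0],[0,0,0]]}' -1 60
```

```text
clock: 13.9
position: [0.4495, -0.2462, 0.1053]
ee_rot: [0.506, 0.494, 0.506, -0.494]
contact_force: [0.2, -0.5, 0.5]
width: 0.0406
clock: 14.5
position: [0.4497, -0.2465, 0.1057]
ee_rot: [0.506, 0.494, 0.506, -0.494]
contact_force: [0.4, 0.1, 3.3]
width: 0.0146
```

```bash
python3 -m creep '{"delta_pos":[[0,0,0],[0,0,0],[0,0,0],[0,0,0],[0,0,0],[0,0,0],[0,0,0],[0,0,0],[0,0,0],[0,0,0]],"dr":[[0.03,0,0],[0.09,0,0],[0.16,0,0],[0.23,0,0],[0.3,0,0],[0.37,0,0],[0.44,0,0],[0.51,0,0],[0.56,0,0],[0.6,0,0]]}'
```

```text
clock: 15.5
position: [0.4495, -0.2464, 0.1057]
ee_rot: [-0.337, -0.621, -0.337, 0.622]
contact_force: [-1.4, 0.3, 4.4]
width: 0.0146
```

```bash
python3 -m creep '{"delta_pos":[[0,0,0],[0,0,0],[0,0,0],[0,0,0],[0,0,0],[0,0,0],[0,0,0],[0,0,0],[0,0,0],[0,0,0]],"dr":[[0.03,0,0],[0.09,0,0],[0.16,0,0],[0.23,0,0],[0.3,0,0],[0.37,0,0],[0.44,0,0],[0.51,0,0],[0.57,0,0],[0.61,0,0]]}'
python3 - <<'E'
from h import *
from rig import manip
s=manip.get_state();print(np.round(s["position"],4),R.from_quat(s["ee_rot"],scalar_first=True).as_matrix().round(3).tolist(),np.round(s["qpos"],2),s["moment"])
E
```

```text
clock: 16.5
position: [0.4493, -0.2463, 0.1056]
ee_rot: [-0.135, -0.694, -0.134, 0.694]
contact_force: [-1.0, -0.8, 5.4]
width: 0.0148
[ 0.4493 -0.2463  0.1056] [[-0.0, 0.374, -0.928], [-0.0, -0.928, -0.374], [-1.0, 0.0, 0.0]] [-0.64  0.29  1.83 -0.    1.02  0.55] [-0.04241338  0.21135495 -0.04731847]
```

```bash
python3 -m creep '{"delta_pos":[[0,0,0],[0,0,0],[0,0,0],[0,0,0]],"dr":[[0.04,0,0],[0.08,0,0],[0.11,0,0],[0.11,0,0]]}'
python3 -m creep '{"delta_pos":[[0,0,0],[0,0,0],[0,0,0],[0,0,0],[0,0,0]],"dr":[[0,0,0],[0,0,0],[0,0,0],[0,0,0],[0,0,0]]}' -0.05
python3 -m creep '{"delta_pos":[[-0.5,0,0],[-1.5,0,0],[-3,0,0],[-5,0,0],[-7,0,0],[-9,0,0],[-11,0,0],[-13,0,0],[-14.5,0,0],[-15,0,0]],"dr":[[0,0,0],[0,0,0],[0,0,0],[0,0,0],[0,0,0],[0,0,0],[0,0,0],[0,0,0],[0,0,0],[0,0,0]]}'
python3 - <<'E'
from h import *
from rig import manip
s=manip.get_state();print(s["clock"],np.round(s["position"],4),R.from_quat(s["ee_rot"],scalar_first=True).as_matrix().round(3).tolist())
for n in("wrist","top","scene"):
    d=manip.get_image(n);np.savez(f"pics/{n}6.npz",**d);cv2.imwrite(f"pics/{n}6.png",d["pixels"])
    hsv=cv2.cvtColor(d["pixels"],cv2.COLOR_BGR2HSV);P=cloud(d)
    m=((hsv[...,0]<8)|(hsv[...,0]>172))&(hsv[...,1]>140)&(abs(P[...,2]-.106)<.005)&(P[...,1]<-.1);q=P[m]
    if len(q): print(n,len(q),cv2.minAreaRect((q[:,:2]*1000).astype(np.float32)),np.median(q[:,2]))
    w=P[(abs(P[...,2]-.129)<.004)&(P[...,0]<.49)&(P[...,0]>.4)&(abs(P[...,1]+.245)<.06)]
    if len(w):print(len(w),cv2.minAreaRect((w[:,:2]*1000).astype(np.float32)))
a=cv2.imread("pics/wrist6.png");b=cv2.imread("pics/top6.png")[190:285,350:480];c=cv2.imread("pics/scene6.png")[230:350,270:420]
f=lambda i,w:cv2.resize(i,(w,300),interpolation=2)
cv2.imwrite("pics/m6.png",np.vstack([np.hstack([f(a,400),f(b,400)]),np.hstack([f(c,375),np.zeros((300,425,3),np.uint8)])]))
E
```

```text
clock: 16.9
position: [0.4491, -0.2464, 0.1057]
ee_rot: [-0.098, -0.7, -0.098, 0.701]
contact_force: [-1.7, 0.0, 5.0]
width: 0.0147
clock: 17.4
position: [0.4495, -0.2461, 0.1051]
ee_rot: [-0.097, -0.7, -0.097, 0.7]
contact_force: [0.2, 0.1, -0.5]
width: 0.0411
clock: 18.4
position: [0.4504, -0.2468, 0.258]
ee_rot: [0.098, 0.702, 0.096, -0.699]
contact_force: [-0.3, -0.6, 0.7]
width: 0.0408
18.4 [ 0.4504 -0.2468  0.258 ] [[0.004, 0.271, -0.962], [-0.003, -0.962, -0.271], [-1.0, 0.004, -0.003]]
wrist 16645 ((544.2582397460938, -245.37969970703125), (51.715484619140625, 216.45913696289062), 1.3356801271438599) 0.10624901608709042
1702 ((449.57666015625, -246.38377380371094), (71.27316284179688, 18.61151123046875), 19.79281997680664)
top 1396 ((543.67236328125, -246.88052368164062), (51.14806365966797, 217.6906280517578), 1.1019039154052734) 0.10580679140622198
170 ((448.9671630859375, -247.84115600585938), (70.7790298461914, 17.936058044433594), 17.56060028076172)
scene 1079 ((541.54638671875, -244.76075744628906), (221.854736328125, 70.1790771484375), 89.58660125732422) 0.10666366967581381
129 ((447.9383544921875, -246.0658721923828), (71.57733917236328, 17.306320190429688), 16.30036163330078)
```

View pics/m6.png

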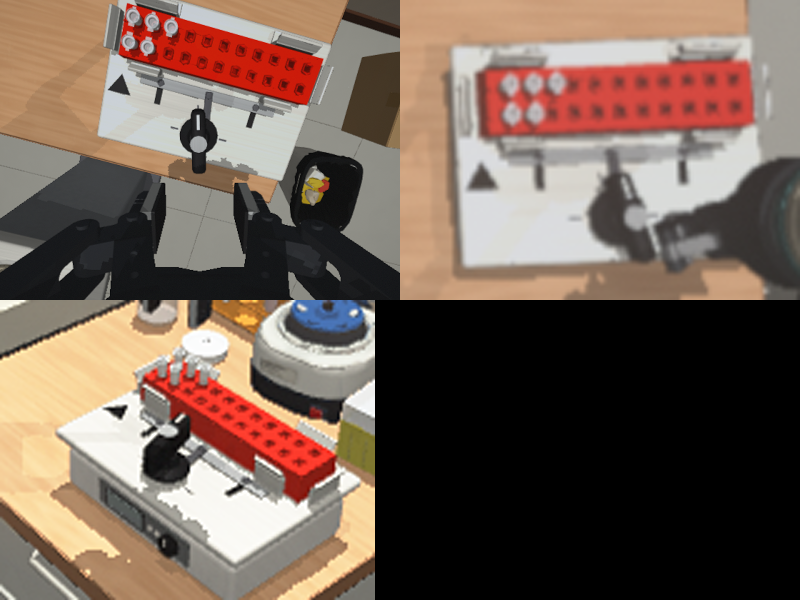

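Run:
```python
from h import *
for f in("w5","wrist6","t5","top6"):
    d=dict(np.load(f"pics/{f}.npz"));P=cloud(d)
    m=(abs(P[...,2]-.129)<.003)&(P[...,0]<.49)&(P[...,0]>.4)&(abs(P[...,1]+.245)<.06)
    w=P[m][:,:2];l=cv2.fitLine((w*1000).astype(np.float32),cv2.DIST_HUBER,0,.01,.01).ravel()
    print(f,len(w),np.degrees(np.arctan2(l[1],l[0]))%180)
```

```text
w5 2338 85.74031
wrist6 1624 16.80113
t5 141 85.67891
top6 142 16.69144
```

The wing's axis is at 16.8° in both views. The shaker's yaw is 1.3°, so that puts the knob at 1.30 rad, its locked stop. The rack moved back to x = 0.544, which is the nest point. The gripper is clear, so I'm handing in.

```bash
python3 -c "
from rig import manip
print(manip.sign_off())"
```

```text
the job is handed in; nothing more can be done
None
```

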